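Seat the port plug with the sprung tongs

TASK

Take the sprung tongs from their blue stand, squeeze them to pick the red-knobbed brass plug out of the grey tray, and press it fully home in the open port of the aluminium manifold block: push firmly once it is down, with about 18 N, and never more than 28 N. Let go of the plug there and put the tongs back upright in their stand, released. Keep the gripper's own fingers off the clean plug and leave the two black-knobbed plugs in the tray as they are.

Things in the scene. Friction and masses are not known exactly. Their poses are not given: they have to be found in the camera images.
- tongs_grip (a point): Sprung tongs, upright, tips down, in the stand: two flat steel arms with orange grip patches on their outer faces and an orange bow on top. Point midway between the patches, 95 mm above the tip ends, 38 mm below the top of the bow. z up; y is the line along which both arms close equally. Outer faces 20 mm wide, 120 mm tall from the tip ends up, 54 mm apart open, 36 mm when shut on a knob.
- tongs: The same tongs (0.18 kg), origin on the centre plane level with the tip ends; axes as above. Each arm springs outward with 3 N when open, 0.6 N more per mm of its travel (8.4 N when shut on a knob). Squeezed to 48 mm over the arms they can be carried still open. Between the arms near the top lies only a housing 18 mm wide.
- tongs_tips (a point): Point midway between the tip ends of the tongs. The black tips (lowest 16 mm) are V-shaped, face one another, are 20 mm wide along x and centre a knob between them; lowered open, or squeezed to no less than 48 mm over the arms, they clear a knob by some 4 mm all round. They may rest on the plug's flange.
- jaw_left (a joint): How far each arm of the tongs has moved in, m: 0 open, 0.009 shut on a plug's knob, 0.0105 at the end of its travel. The distance over the arms is 54 mm less twice this. They are damped and spring open softly, in about 0.3 s. A grip of 30 to 40 N holds the tongs and the plug well enough for pressing it home.
- stand_floor (a point): Blue tongs stand, fixed to the bench: an open-topped rectangular well. Point: centre of its inner floor, 8 mm above the bench, on which the tip ends of the tongs rest. Inside 30 mm along its x and 66 mm along its y (the tongs' y lies along it); walls 6 mm thick, their top 58 mm above this floor; a dark foot plate 70 x 100 mm under it.
- tray_top (a point): Grey parts tray, fixed, 170 mm (its x) by 66 mm (its y), 30 mm tall. Point: centre of its top face. Three plugs stand in holes 50 mm apart along its x (at -50, 0 and +50 mm), flanges on the top face, knobs up; which plug stands in which hole varies.
- plug_mid (a point): The plug to fit: brass with a red knob, round, upright, about 60 g, 40 mm tall. Point: its centre, half-way up, level with the underside of its flange; z up to the knob. Below it: shank 14 mm in diameter, 20 mm long, foot chamfered 2 mm. Above it: flange 22 mm in diameter, 4 mm thick, then the knob, 12 mm in diameter and 16 mm tall, which the tongs' tips take.
- plug: The same brass plug; origin at the centre of its foot, z up to the knob.
- spare1_mid (a point): A steel plug of the same shape with a black knob, to be left alone. Point as for the brass plug.
- spare2_mid (a point): The other steel plug with a black knob, to be left alone. Point as for the brass plug.
- port (a point): The open port in the top face of the manifold block: centre of its mouth, in the plane of the top face, ringed by a thin blue line 28 mm across. Bore 16 mm in diameter with a chamfer of about 2 mm. The white seal cup in it is pushed down ahead of the plug. The plug is home when its flange lies flat on the top face, that is when the plug's centre point coincides with this point.
- seal (a joint): How far the white seal cup has been pushed down, m; its top is 4 mm below the mouth at 0 and 20 mm below at 0.016, where a plug fully home puts it. Starts anywhere from 0 to 0.006, rubs with about 5 N and stays where it is left.
- block: Bright aluminium manifold block, fixed, 110 mm (x) by 85 mm (y), 70 mm tall; origin at the centre of its underside. The port lies at x -18 mm, y +10 mm in its frame; two dark steel caps 4 mm high stand on its top at x +34, y +24 and -22 mm.
There are look-alikes about, which are no part of the job. What is shaped like the part that bears stand_floor but pink is not meant. What is shaped like the block but purple is not meant.

How it is judged:
By the outcome, as a careful person would: the job done as asked, in the order asked, and still so for the second after the job is handed in, with the robot touching nothing.
It also fails if it takes over 64 s, if anything falls off the work surface, if the arm or the gripper's body presses on something with over 40 N, if the wrist force passes 120 N, or if a joint passes its speed limit or range.

ROBOT

A 6-joint arm with a two-finger parallel gripper is mounted at the origin on the work surface. World frame = base frame: x ahead of the robot, y to its left, z up, the work surface at z = 0. Lengths are in m, angles in rad, forces in N, time in s.
With the tool pointing down it reaches from about 0.325 to 0.9 m from the base axis. Payload 3.5 kg.
Tool frame: the origin (TCP) lies on the centre line of the jaws, within the pads' length; the fingertips stand 19 mm ahead of it and the grasp point (between the pads) is the TCP; z points along the fingers, y is the line along which they close (so a half turn about z gives the same grasp; the last joint's range is limited). The gripper opens to 85 mm and grips with 20 to 120 N. Pads are 22 mm wide; open, the fingers measure 114 mm over their backs; the gripper's body (76 mm by 85 mm) begins 54 mm behind the grasp point. The pads swing forward as they close: fully open they stand 13 mm farther back than shut.
Start: joints at [-1.206, 0.276, -0.026, 1.268, 0, 1.467], TCP at [0.282, -0.558, 0.25] pointing down, gripper open.
Joint ranges: [-3.12, 3.12], [-0.85, 1.88], [-1.08, 1.24], [-1.95, 2.15], [-1.57, 1.53], [-3.14, 3.14]. Speed limits (rad/s): [2.57, 2.57, 3.14, 3.14, 3.14, 3.14].

INTERFACE

Orientations are given as [roll, pitch, yaw] about the fixed x, y, z axes, in that order (R = Rz(yaw) Ry(pitch) Rx(roll)).
In Python, from rig import bot gives the robot as it stands.
- The arm moves only by the tool move_arm, never from a script. Its argument "steps" is a list of rows, each a list of 2 entries, a list of its own where there are three numbers: the shift along the tool's x, y, z in m, then the turn, a rotation vector about the tool's x, y, z in degrees. In form: [[[dx, dy, dz], [ax, ay, az]], ...]. A call has exactly 8 rows; each row shifts and turns the commanded pose from where the row before left it, along the tool's axes as they then stand; what a row does not reach is not made up. A row lasts 1/8 s, in which the tool goes at most 62.5 mm and 10.7 degrees, less where a joint would pass 70% of its speed; a pose out of reach is approached as far as the arm can. A call is refused whole if a number of a shift passes 0.0625 or a number of a turn 10.7, either way. A call with a gripper value outside its range is refused whole. "hand" is the opening, from 0 (shut) to 1 (fully open), set as the call begins (left out, the last holds). The fingers move at their own pace and stop on an object; "squeeze" is the grip in N (left out, the last holds). Time passes only in rows, so rows that do not move let the fingers close, or fill a call up. It gives the time, the measured TCP pose, the force, the opening and the grip force at its end, in the units of the state.
- bot.observe(): the state, without advancing time (a new reading comes with each control period).
- bot.get_image(name): name is "scene" or "top" or "wrist"; returns a dict with "img" (384x512x3 uint8, blue, green, red), "range_z" (384x512 float32, m along the optical axis (not along the pixel's ray), 0 where there is no reading), "fx", "fy", "cx", "cy" (pixels), "extrinsics" (4x4, takes a point from camera to world coordinates). Camera axes: x right, y down, z forward; pixel columns grow to the right and rows downward; lengths in m; the calibration is good to about 2 mm. A picture is of the moment at which its call begins.
- bot.close_job(): hands the job in; it is judged then, once.
The state is a dict: "clock": time; "q": joint angles; "qvel": joint speeds; "joint_efforts": joint torques, N m; "position": TCP position; "eef_rot": TCP orientation; "contact_force": force on the tool from outside, world axes, zero at the start; "wrist_torque": the same for the moment, N m; "finger_gap": finger opening in m; "gripper_force": force on a finger pad.
Only numpy, scipy, OpenCV 4.12 (cv2) and the standard library are available. Lean on these libraries where they do the work, as an engineer would, in place of code of your own. Each camera call takes 0.05 s, during which the arm holds its last target. There are 200 camera calls.

## Working session

There is one attempt and no reset: what is moved stays moved. The work goes in short steps, Python scripts to look and compute and a tool call to move; the robot and the scene stay as the last step left them, time stands still between calls to the robot, and variables do not carry over. Pictures are saved under pics/ and viewed, at most 10 in all, crops included, and the job is handed in when it is done.

Besides the shell and the picture viewer there is one more tool, called after "Emit:" as name(argument=value, ...) on one line, values as JSON. move_arm: Moves the arm, as the interface text tells. Its arguments: {"type":"object","properties":{"steps":{"type":"array","items":{"type":"array"}},"hand":{"type":"number"},"squeeze":{"type":"number"}},"required":["steps"]}

```bash
mkdir -p pics; ls
python3 - <<'E'
from rig import bot
import cv2,numpy as np,pickle
s=bot.observe(); print({k:np.round(v,3).tolist() for k,v in s.items()})
d={n:bot.get_image(n) for n in("scene","top")}
pickle.dump(d,open('d0.pkl','wb'))
for n in d:
    print(n,d[n]['fx'],d[n]['cx'],d[n]['cy'],np.round(d[n]['extrinsics'],3).tolist())
    cv2.imwrite(f'pics/{n}0.png',cv2.resize(d[n]['img'],(800,600)))
E
```

```text
pics
{'clock': 0.0, 'q': [-1.206, 0.277, -0.028, 1.268, -0.0, 1.467], 'qvel': [-0.0, -0.001, -0.001, 0.0, 0.002, 0.0], 'joint_efforts': [0.0, -44.551, 29.52, 0.016, 0.0, 0.0], 'position': [0.282, -0.557, 0.249], 'eef_rot': [-3.139, -0.0, 0.468], 'contact_force': [0.556, 0.613, 0.186], 'wrist_torque': [-0.025, 0.006, -0.04], 'gripper_force': 0.0, 'finger_gap': 0.086}
scene 367.6751922060732 254.60539212650772 186.40069858929763 [[-0.106, 0.831, -0.547, 0.932], [0.994, 0.081, -0.069, 0.06], [-0.013, -0.551, -0.834, 0.689], [0.0, 0.0, 0.0, 1.0]]
top 443.408675538688 255.70794226450198 196.6194604317402 [[-0.034, -0.979, 0.203, 0.332], [-0.999, 0.032, -0.01, 0.006], [0.003, -0.203, -0.979, 1.137], [0.0, 0.0, 0.0, 1.0]]
```

View pics/top0.png

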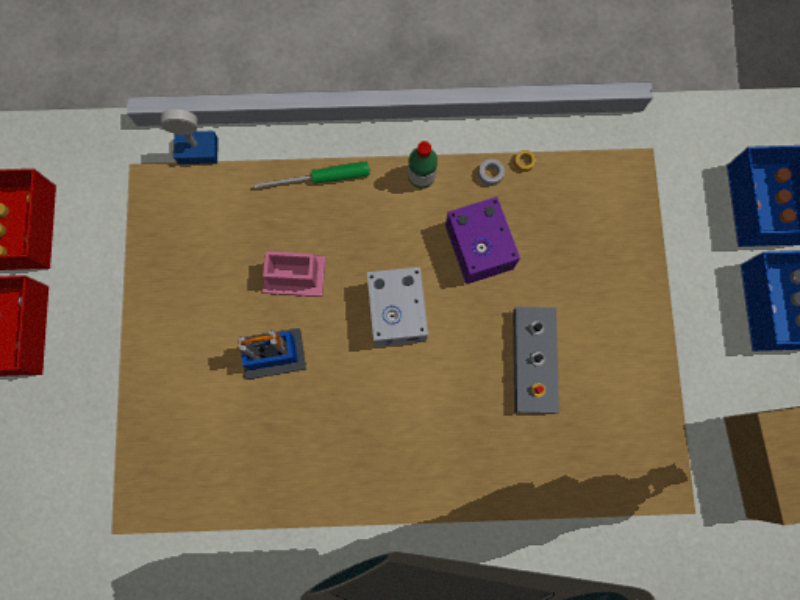

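View pics/scene0.png

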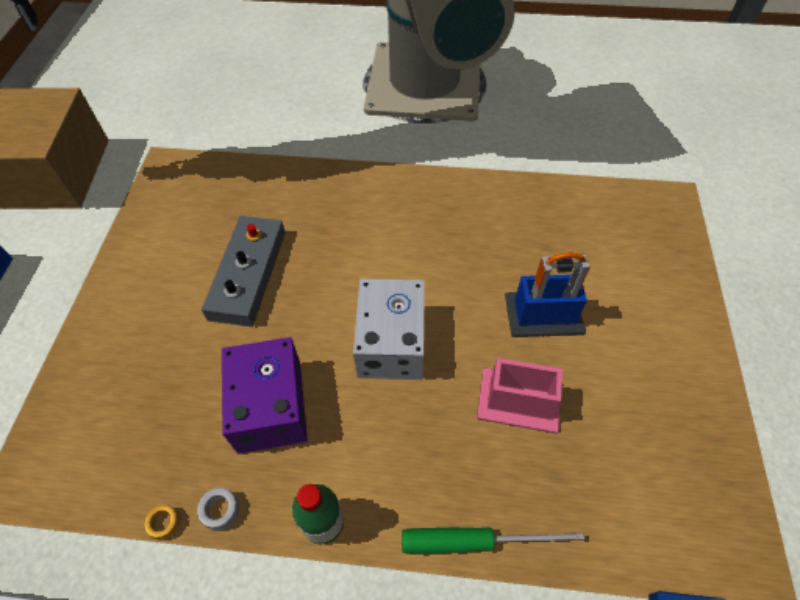

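Top view (800x600 px): the tongs are in the blue stand at (268,350), the aluminium port at (392,315), and the red-knobbed plug at (538,390) in the tray's near hole. Possible mix-ups:
- pink stand (293,270)
- purple block's port (482,247)
- black-knobbed plugs (537,327) and (537,357)
- bottle's red cap (424,148)
- blue bins (770,200) and (775,300), and the blue-footed lamp (195,147)

I choose blue stand, bright block and red knob on brass.

```bash
cat > h.py <<'E'
import cv2,numpy as np
def cloud(d):
    h,w=d['range_z'].shape; v,u=np.mgrid[:h,:w]; z=d['range_z']
    P=np.stack([(u-d['cx'])/d['fx']*z,(v-d['cy'])/d['fy']*z,z],-1)
    E=d['extrinsics']; return P@E[:3,:3].T+E[:3,3]
def ray(d,u,v,zp):
    E=d['extrinsics']; r=E[:3,:3]@[(u-d['cx'])/d['fx'],(v-d['cy'])/d['fy'],1]
    return E[:3,3]+r*(zp-E[2,3])/r[2]
def hsv(d): return cv2.cvtColor(d['img'],cv2.COLOR_BGR2HSV)
def rect(P):
    (c,s,a)=cv2.minAreaRect((P[:,:2]*1000).astype(np.float32)); return np.round(c,1),np.round(s,1),round(a,1)
E
python3 - <<'E'
from h import *
import pickle
D=pickle.load(open('d0.pkl','rb'))
def box(P,x0,x1,y0,y1): return (P[...,0]>x0)&(P[...,0]<x1)&(P[...,1]>y0)&(P[...,1]<y1)
for n,d in D.items():
    P=cloud(d);H=hsv(d);ok=d['range_z']>0
    h,s,v=H[...,0],H[...,1],H[...,2]
    work=ok&box(P,.2,.8,-.45,.45)
    blue=work&(h>105)&(h<130)&(s>150)
    b=blue&(P[...,1]>.1); print(n,'stand z',np.percentile(P[b][:,2],[5,50,95,99]).round(3),rect(P[b&(abs(P[...,2]-.066)<.004)]))
    o=work&(h>5)&(h<16)&(s>180)&(P[...,2]>.075); print(' orange',o.sum(),P[o].mean(0).round(4),P[o].min(0).round(3),P[o].max(0).round(3),rect(P[o]))
    st=work&(P[...,2]>.085)&(P[...,1]>.1); print(' tongs',rect(P[st]),P[st].mean(0).round(4))
    t=work&(abs(P[...,2]-.03)<.004)&(P[...,1]<-.1)&(s<80); print(' tray',rect(P[t]))
    bl=work&(abs(P[...,2]-.07)<.003)&(s<60)&(P[...,1]<.12)&(P[...,1]>-.15)&(P[...,0]<.6);print(' block',rect(P[bl]),P[bl].min(0).round(3),P[bl].max(0).round(3))
    r=blue&(P[...,1]<.1)&(P[...,2]>.05)&(P[...,0]<.6);r2=work&(h>100)&(h<130)&(s>60)&(P[...,1]<.1)&(P[...,1]>-.1)&(P[...,2]>.06)&(P[...,0]<.6)
    q=np.argwhere(r2); print(' ring',len(q)); 
    if len(q):
        c=cv2.minAreaRect(q[:,::-1].astype(np.float32)); print(c, ray(d,*c[0],.07).round(4))
    k=work&((h<5)|(h>172))&(s>170)&(P[...,1]<-.1)&(P[...,2]>.03)&(P[...,0]<.5); q=np.argwhere(k)
    print(' red',len(q),P[k].mean(0).round(4), P[k].min(0).round(3),P[k].max(0).round(3))
E
```

```text
scene stand z [0.014 0.047 0.067 0.068] (array([499. , 207.3]), array([43.4, 78. ]), 9.0)
 orange 155 [0.5119 0.1898 0.1226] [ 0.493 -0.059  0.082] [0.797 0.237 0.145] (array([639. ,  77.1]), array([ 49.5, 416.1]), 46.4)
 tongs (array([500.4, 209.3]), array([23.3, 56. ]), 10.1) [0.5043 0.2078 0.119 ]
 tray (array([ 513.1, -207.6]), array([268.8, 119.3]), 17.3)
 block (array([5.539e+02, 5.000e-01]), array([96.1, 84.7]), 3.2) [ 0.505 -0.044  0.067] [0.6   0.045 0.073]
 ring 57
((254.5, 194.0), (12.0, 15.0), 90.0) [0.5438 0.0099 0.07  ]
 red 31 [ 0.4245 -0.2167  0.0467] [ 0.418 -0.223  0.035] [ 0.429 -0.212  0.052]
top stand z [0.011 0.056 0.069 0.07 ] (array([496.3, 206.2]), array([41.6, 77.4]), 6.9)
 orange 60 [0.5193 0.1843 0.1289] [ 0.493 -0.059  0.086] [0.798 0.228 0.147] (array([637.9,  75.9]), array([ 34.6, 418.7]), 48.1)
 tongs (array([499. , 208.3]), array([20.7, 54.7]), 10.2) [0.4975 0.2065 0.1238]
 tray (array([ 517.8, -207. ]), array([278.3, 118.7]), 17.6)
 block (array([ 5.541e+02, -2.000e-01]), array([97.4, 84.8]), 4.2) [ 0.503 -0.046  0.067] [0.6   0.045 0.073]
 ring 38
((313.2979736328125, 287.96795654296875), (226.3023681640625, 11.838565826416016), 54.010711669921875) [ 0.3288 -0.133   0.07  ]
 red 16 [ 0.42   -0.219   0.0488] [ 0.415 -0.224  0.043] [ 0.424 -0.214  0.052]
```

Emit:
move_arm(steps=[[[0,0,0],[0,0,8.65]],[[0,0,0],[0,0,8.65]],[[0.03,-0.052,0],[0,0,0]],[[0.03,-0.052,0],[0,0,0]],[[0.03,-0.052,0],[0,0,0]],[[0.03,-0.052,0],[0,0,0]],[[0.03,-0.052,0],[0,0,0]],[[0.03,-0.052,0],[0,0,0]]], hand=1)

```text
clock: 1.1
position: [0.4079, -0.2184, 0.25]
eef_rot: [-3.141, 0.0, 0.165]
contact_force: [0.7, -0.3, 0.1]
finger_gap: 0.0854
gripper_force: 0.0
```

Run:
```python
from rig import bot
import cv2,numpy as np,pickle
from h import *
d=bot.get_image('wrist'); s=bot.observe(); pickle.dump((d,s),open('w1.pkl','wb'))
print(np.round(s['position'],4),np.round(s['eef_rot'],3),s['clock'],d['fx'],np.round(d['extrinsics'],3).tolist())
cv2.imwrite('pics/w1.png',d['img'])
```

```text
[ 0.4088 -0.212   0.2498] [-3.135e+00 -2.000e-03  1.720e-01] 1.15 295.04658823023874 [[0.165, -0.948, -0.271, 0.476], [-0.986, -0.158, -0.045, -0.207], [-0.0, 0.275, -0.961, 0.375], [0.0, 0.0, 0.0, 1.0]]
```

View pics/w1.png

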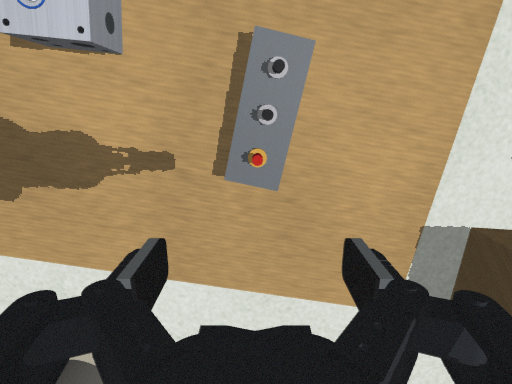

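The wrist view shows the tray with red plug at (257,158) on brass flange and black ones at (267,114) and (278,67); the block corner is top left. I'll measure from here.

```bash
cat >> h.py <<'E'
from scipy import ndimage as ni
def blob(m,k=0):
    l,n=ni.label(m); 
    if n==0: return None
    sz=ni.sum(m,l,range(1,n+1)); i=np.argsort(sz)[::-1][k]+1
    q=np.argwhere(l==i)[:,::-1]; return q
def plugs(d):
    """tray outline and knob-top centres (z=.05)"""
    P=cloud(d);H=hsv(d);h,s,v=H[...,0],H[...,1],H[...,2]
    w=(d['range_z']>0)&(P[...,0]>.3)&(P[...,0]<.7)&(P[...,1]<-.12)&(P[...,1]>-.33)
    t=blob(w&(abs(P[...,2]-.03)<.004)); print(' tray',rect(P[t[:,1],t[:,0]]))
    k=blob(w&((h<5)|(h>172))&(s>150)&(P[...,2]>.04)); print(' red top',len(k),P[k[:,1],k[:,0]].mean(0).round(4))
    a=w&(P[...,2]>.0465)&(P[...,2]<.056)
    l,n=ni.label(a)
    for i in range(1,n+1):
        q=np.argwhere(l==i)[:,::-1]
        if len(q)>8:
            c=cv2.minEnclosingCircle(q.astype(np.float32))[0]; print('  knob top',len(q),c,ray(d,*c,.05).round(4),P[q[:,1],q[:,0]].mean(0).round(4))
E
python3 - <<'E'
from h import *
import pickle
D=pickle.load(open('d0.pkl','rb')); d,s=pickle.load(open('w1.pkl','rb'))
for n,x in [('w',d),('scene',D['scene']),('top',D['top'])]:
    print(n); plugs(x)
# ring in scene,top by blob
for n,x in [('scene',D['scene']),('top',D['top'])]:
    P=cloud(x);H=hsv(x);h,s,v=H[...,0],H[...,1],H[...,2]
    m=(h>95)&(h<130)&(s>60)&(abs(P[...,0]-.543)<.03)&(abs(P[...,1]-.01)<.03)&(P[...,2]>.06)
    q=np.argwhere(m)[:,::-1].astype(np.float32); e=cv2.fitEllipse(q); print(n,len(q),e,ray(x,*e[0],.07).round(4))
    # block top incl. caps
    t=blob((P[...,2]>.066)&(P[...,2]<.074)&(H[...,1]<70)&(abs(P[...,0]-.55)<.09)&(abs(P[...,1])<.09)); print(' block',rect(P[t[:,1],t[:,0]]))
E
```

```text
w
 tray (array([ 469.6, -221.6]), array([ 66.1, 170.7]), 86.9)
 red top 91 [ 0.4209 -0.2187  0.0507]
  knob top 126 (278.259033203125, 65.1867446899414) [ 0.5197 -0.2241  0.05  ] [ 0.5195 -0.2243  0.0511]
  knob top 103 (267.5, 114.5) [ 0.4699 -0.2219  0.05  ] [ 0.4698 -0.2214  0.051 ]
  knob top 100 (257.0, 159.63636779785156) [ 0.4201 -0.2189  0.05  ] [ 0.4201 -0.2189  0.0511]
scene
 tray (array([ 471.8, -220.7]), array([ 67.6, 172.2]), 86.9)
 red top 30 [ 0.4236 -0.2173  0.0482]
  knob top 23 (160.0454559326172, 145.40908813476562) [ 0.4231 -0.218   0.05  ] [ 0.4228 -0.2182  0.0496]
  knob top 24 (153.5, 163.0) [ 0.4733 -0.22    0.05  ] [ 0.4724 -0.2203  0.0494]
  knob top 26 (146.2894744873047, 181.55262756347656) [ 0.5228 -0.2226  0.05  ] [ 0.5226 -0.223   0.0495]
top
 tray (array([ 470.8, -221.7]), array([ 67.1, 170.1]), 87.1)
 red top 16 [ 0.42   -0.219   0.0488]
  knob top 19 (344.3571472167969, 208.2857208251953) [ 0.5203 -0.2247  0.05  ] [ 0.5204 -0.2246  0.0503]
  knob top 19 (344.70001220703125, 228.3000030517578) [ 0.4702 -0.2218  0.05  ] [ 0.4704 -0.2222  0.0496]
  knob top 19 (345.0, 248.5) [ 0.4205 -0.2188  0.05  ] [ 0.4209 -0.2192  0.0494]
scene 57 ((254.58331298828125, 193.86195373535156), (12.016551971435547, 14.171359062194824), 86.22151947021484) [0.5435 0.01   0.07  ]
 block (array([562.3,   1.5]), array([112.2,  84.9]), 4.3)
top 37 ((250.41671752929688, 201.22019958496094), (10.998517036437988, 11.41738510131836), 99.9278793334961) [0.542  0.0087 0.07  ]
 block (array([5.609e+02, 3.000e-01]), array([110.9,  85. ]), 4.1)
```

Emit:
move_arm(steps=[[[0.016,-0.05,0],[0,0,0]],[[0.016,-0.05,0],[0,0,0]],[[0.016,-0.05,0],[0,0,0]],[[0.016,-0.05,0],[0,0,0]],[[0.016,-0.05,0],[0,0,0]],[[0.016,-0.05,0],[0,0,0]],[[0.016,-0.05,0],[0,0,0]],[[0.016,-0.05,0],[0,0,0]]])

```text
clock: 2.15
position: [0.4727, 0.1712, 0.2499]
eef_rot: [-3.12, 0.001, 0.209]
contact_force: [0.8, -0.4, -0.1]
finger_gap: 0.0853
gripper_force: 0.0
```

```bash
cat >> h.py <<'E'
def tongs(d,lo=.085,name=None):
    P=cloud(d);H=hsv(d);h,s,v=H[...,0],H[...,1],H[...,2]
    w=(d['range_z']>0)&(abs(P[...,0]-.5)<.07)&(abs(P[...,1]-.208)<.07)
    b=w&(h>105)&(h<130)&(s>150)&(abs(P[...,2]-.066)<.004); print(' stand rim',b.sum(),rect(P[b]) if b.sum() else 0)
    for z0,z1 in((lo,.15),(.112,.133)):
        t=w&(P[...,2]>z0)&(P[...,2]<z1); print(' tongs',z0,t.sum(),rect(P[t]),P[t].max(0).round(4))
    o=w&(h>5)&(h<18)&(s>170)&(P[...,2]>.125); print(' bow',o.sum(),P[o].mean(0).round(4),P[o].max(0).round(4),rect(P[o]))
E
python3 - <<'E'
from rig import bot
import pickle
from h import *
d=bot.get_image('wrist'); s=bot.observe(); pickle.dump((d,s),open('w2.pkl','wb'))
print(np.round(s['position'],4),np.round(s['eef_rot'],3),s['clock'])
cv2.imwrite('pics/w2.png',d['img']); tongs(d)
D=pickle.load(open('d0.pkl','rb')); tongs(D['scene']);tongs(D['top'])
E
```

```text
[0.4749 0.1727 0.25  ] [-3.118e+00 -2.000e-03  2.090e-01] 2.2
 stand rim 1005 (array([496.2, 206.9]), array([42.2, 77. ]), 7.8)
 tongs 0.085 1283 (array([499. , 208.8]), array([20.4, 54.3]), 9.9) [0.5137 0.2371 0.1463]
 tongs 0.112 775 (array([498.9, 208.8]), array([20.4, 54.3]), 10.0) [0.5137 0.2371 0.1328]
 bow 391 [0.4996 0.207  0.1407] [0.5137 0.2318 0.1463] (array([499.9, 206.4]), array([11.4, 51.3]), 19.1)
 stand rim 272 (array([499. , 207.3]), array([43.4, 78. ]), 9.0)
 tongs 0.085 469 (array([500.4, 209.3]), array([23.3, 56. ]), 10.1) [0.5166 0.2385 0.1453]
 tongs 0.112 256 (array([501.5, 209.1]), array([20.7, 54.6]), 9.6) [0.5162 0.2375 0.1327]
 bow 80 [0.5026 0.2059 0.1389] [0.5075 0.2315 0.1453] (array([502.1, 206.1]), array([10.7, 50.7]), 0.0)
 stand rim 141 (array([496.3, 206.2]), array([41.6, 77.4]), 6.9)
 tongs 0.085 206 (array([499. , 208.3]), array([20.7, 54.7]), 10.2) [0.5139 0.2365 0.1469]
 tongs 0.112 119 (array([499.1, 208.3]), array([20.6, 54.7]), 10.2) [0.5136 0.2365 0.1327]
 bow 49 [0.4989 0.2058 0.1391] [0.5034 0.2282 0.1469] (array([499.1, 206.6]), array([ 5. , 44.6]), 11.4)
```

View pics/w2.png

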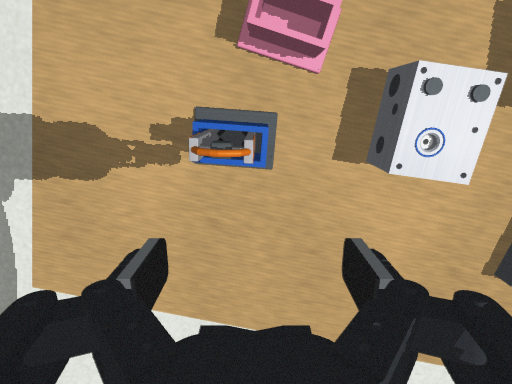

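The wrist view shows the tongs upright in the blue stand, bow at (222,148), with the stand rim around it, the pink look-alike at the top, and the port ring at (430,142).

Emit:
move_arm(steps=[[[0.014,-0.008,0],[0,0,0]],[[0.014,-0.008,0],[0,0,0]],[[0,0,0],[0,0,0]],[[0,0,0],[0,0,0]],[[0,0,0],[0,0,0]],[[0,0,0],[0,0,0]],[[0,0,0],[0,0,0]],[[0,0,0],[0,0,0]]])

```text
clock: 3.2
position: [0.4992, 0.182, 0.2507]
eef_rot: [-3.115, 0.0, 0.215]
contact_force: [-0.4, 0.2, 0.6]
finger_gap: 0.0852
gripper_force: 0.0
```

```bash
cat > st.py <<'E'
from rig import bot
import numpy as np,sys
from scipy.spatial.transform import Rotation as Ro
s=bot.observe(); R=Ro.from_euler('xyz',s['eef_rot']).as_matrix(); p=np.array(s['position'])
print(round(s['clock'],2),p.round(4),'rpy deg',np.degrees(s['eef_rot']).round(2),'F',np.round(s['contact_force'],1),'gap',round(s['finger_gap'],4),'gf',np.round(s['gripper_force'],1),'q5,6',np.round(s['q'][3:],2))
if len(sys.argv)>1:
    a=list(map(float,sys.argv[1:])); Rt=Ro.from_euler('xyz',[180,0,a[3]],degrees=True).as_matrix()
    dp=np.array(a[:3])-p; print('shift (tool now)',(R.T@dp).round(4),'shift (level, target yaw)',(Rt.T@dp).round(4),'turn deg',np.degrees(Ro.from_matrix(R.T@Rt).as_rotvec()).round(2))
E
python3 st.py .499 .2086 .105 10
```

```text
3.2 [0.4992 0.182  0.2507] rpy deg [-1.7847e+02  1.0000e-02  1.2330e+01] F [-0.4  0.2  0.6] gap 0.0852 gf 0.0 q5,6 [1.23 0.03 3.14]
shift (tool now) [ 0.0055 -0.0221  0.1464] shift (level, target yaw) [ 0.0044 -0.0262  0.1457] turn deg [-1.53  0.05  2.33]
```

q6 sits on its limit, so I'll take the half-turned grasp: turn by -180°.

Emit:
move_arm(steps=[[[0,0,0],[0,0,-10.6]],[[0,0,0],[0,0,-10.6]],[[0,0,0],[0,0,-10.6]],[[0,0,0],[0,0,-10.6]],[[0,0,0],[0,0,-10.6]],[[0,0,0],[0,0,-10.6]],[[0,0,0],[0,0,-10.6]],[[0,0,0],[0,0,-10.6]]])

```text
clock: 4.2
position: [0.4992, 0.1821, 0.2507]
eef_rot: [-3.139, -0.027, 1.701]
contact_force: [0.6, 0.1, -0.5]
finger_gap: 0.0854
gripper_force: 0.0
```

Emit:
move_arm(steps=[[[0,0,0],[0,0,-10.6]],[[0,0,0],[0,0,-10.6]],[[0,0,0],[0,0,-10.6]],[[0,0,0],[0,0,-10.6]],[[0,0,0],[0,0,-10.6]],[[0,0,0],[0,0,-10.6]],[[0,0,0],[0,0,-10.6]],[[0,0,0],[0,0,-10.6]]])

```text
clock: 5.2
position: [0.4992, 0.1821, 0.2507]
eef_rot: [3.115, -0.005, -3.102]
contact_force: [0.0, 1.7, 0.0]
finger_gap: 0.0854
gripper_force: 0.0
```

```bash
python3 st.py .499 .2086 .105 -170
```

```text
5.2 [0.4992 0.1821 0.2507] rpy deg [ 178.5    -0.29 -177.71] F [0.  1.7 0. ] gap 0.0854 gf 0.0 q5,6 [1.23 0.03 0.17]
shift (tool now) [-0.0016  0.0227  0.1463] shift (level, target yaw) [-0.0044  0.0262  0.1457] turn deg [ 1.52 -0.19 -7.72]
```

Emit:
move_arm(steps=[[[0,0,0],[1.5,-0.2,-7.7]],[[-0.0022,0.0131,0],[0,0,0]],[[-0.0022,0.0131,0],[0,0,0]],[[0,0,0.03],[0,0,0]],[[0,0,0.03],[0,0,0]],[[0,0,0],[0,0,0]],[[0,0,0],[0,0,0]],[[0,0,0],[0,0,0]]])

```text
clock: 6.2
position: [0.5004, 0.2091, 0.1924]
eef_rot: [3.141, 0.003, -2.974]
contact_force: [0.8, -0.3, -0.6]
finger_gap: 0.0852
gripper_force: 0.0
```

```bash
python3 st.py .499 .2086 .105 -170
python3 - <<'E'
from rig import bot
from h import *
d=bot.get_image('wrist'); cv2.imwrite('pics/w3.png',d['img']); tongs(d)
E
```

```text
6.2 [0.5004 0.2091 0.1924] rpy deg [ 1.7996e+02  1.7000e-01 -1.7038e+02] F [ 0.8 -0.3 -0.6] gap 0.0852 gf 0.0 q5,6 [1.11 0.   0.11]
shift (tool now) [ 0.0017 -0.0004  0.0874] shift (level, target yaw) [ 0.0015 -0.0003  0.0874] turn deg [ 0.04  0.17 -0.38]
 stand rim 1261 (array([495.9, 207.2]), array([41.6, 77.7]), 7.8)
 tongs 0.085 2323 (array([498.6, 208.6]), array([20.4, 54.5]), 9.8) [0.5127 0.2367 0.1461]
 tongs 0.112 1394 (array([498.4, 208.6]), array([20.3, 54.4]), 9.5) [0.5127 0.2367 0.1329]
 bow 628 [0.4978 0.2085 0.1403] [0.5042 0.2332 0.1461] (array([498.4, 207.2]), array([11. , 52.2]), 1.4)
```

View pics/w3.png

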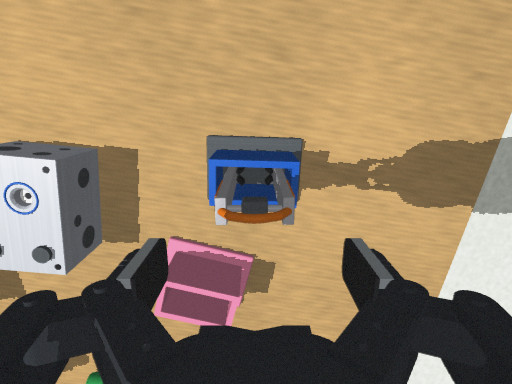

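The tongs sit centred between the fingers, bow at (256,215). Descending.

Emit:
move_arm(steps=[[[0.0015,0,0.0145],[0,0,0]],[[0,0,0.0145],[0,0,0]],[[0,0,0.0145],[0,0,0]],[[0,0,0.0145],[0,0,0]],[[0,0,0.0145],[0,0,0]],[[0,0,0.0145],[0,0,0]],[[0,0,0],[0,0,0]],[[0,0,0],[0,0,0]]])

```text
clock: 7.25
position: [0.4981, 0.2085, 0.1039]
eef_rot: [3.141, 0.001, -2.974]
contact_force: [0.8, 0.2, 0.5]
finger_gap: 0.0856
gripper_force: 0.0
```

Emit:
move_arm(steps=[[[0,0,0],[0,0,0]],[[0,0,0],[0,0,0]],[[0,0,0],[0,0,0]],[[0,0,0],[0,0,0]],[[0,0,0],[0,0,0]],[[0,0,0],[0,0,0]],[[0,0,0],[0,0,0]],[[0,0,0],[0,0,0]]], hand=0.56, squeeze=30)

```text
clock: 8.25
position: [0.4989, 0.2086, 0.1052]
eef_rot: [3.141, 0.003, -2.974]
contact_force: [-0.5, -1.2, 6.6]
finger_gap: 0.0478
gripper_force: 6.8
```

```bash
python3 st.py .499 .2086 .105 -170
```

```text
8.25 [0.4989 0.2086 0.1052] rpy deg [ 1.7998e+02  1.6000e-01 -1.7037e+02] F [-0.5 -1.2  6.6] gap 0.0478 gf 6.8 q5,6 [ 0.93 -0.    0.11]
shift (tool now) [-0.0001 -0.      0.0002] shift (level, target yaw) [-0.0001 -0.      0.0002] turn deg [ 0.02  0.16 -0.37]
```

Emit:
move_arm(steps=[[[0,0,-0.005],[0,0,0]],[[0,0,-0.01],[0,0,0]],[[0,0,-0.015],[0,0,0]],[[0,0,-0.015],[0,0,0]],[[0,0,-0.02],[0,0,0]],[[0,0,-0.02],[0,0,0]],[[0,0,-0.015],[0,0,0]],[[0,0,0],[0,0,0]]], hand=0.563)

```text
clock: 9.25
position: [0.499, 0.2087, 0.2056]
eef_rot: [3.141, 0.004, -2.974]
contact_force: [1.1, -1.3, -2.6]
finger_gap: 0.0482
gripper_force: 4.7
```

```bash
python3 st.py .42 -.2189 .205 -170
python3 - <<'E'
from rig import bot
from h import *
d=bot.get_image('scene'); P=cloud(d);w=(d['range_z']>0)&(abs(P[...,0]-.5)<.045)&(abs(P[...,1]-.21)<.05)&(P[...,2]>.075)&(P[...,2]<.17)
print('low',np.percentile(P[w][:,2],[0,1,5,50]).round(4)); 
for z in(.08,.10,.12,.14,.16):
    m=w&(abs(P[...,2]-z)<.01); print(z,m.sum(),P[m].mean(0).round(4) if m.any() else 0)
cv2.imwrite('pics/s1.png',d['img'][100:300,250:450].repeat(3,0).repeat(3,1))
E
```

```text
9.25 [0.499  0.2087 0.2056] rpy deg [ 179.96    0.22 -170.38] F [ 1.1 -1.3 -2.6] gap 0.0482 gf 4.7 q5,6 [1.14 0.   0.11]
shift (tool now) [ 1.494e-01 -4.084e-01 -3.000e-04] shift (level, target yaw) [ 0.152  -0.4074  0.0006] turn deg [ 0.04  0.22 -0.38]
low [0.1079 0.1088 0.1113 0.136 ]
0.08 0 0
0.1 12 [0.5071 0.2047 0.109 ]
0.12 175 [0.5057 0.21   0.1203]
0.14 119 [0.5057 0.2094 0.1403]
0.16 128 [0.5059 0.209  0.16  ]
```

View pics/s1.png

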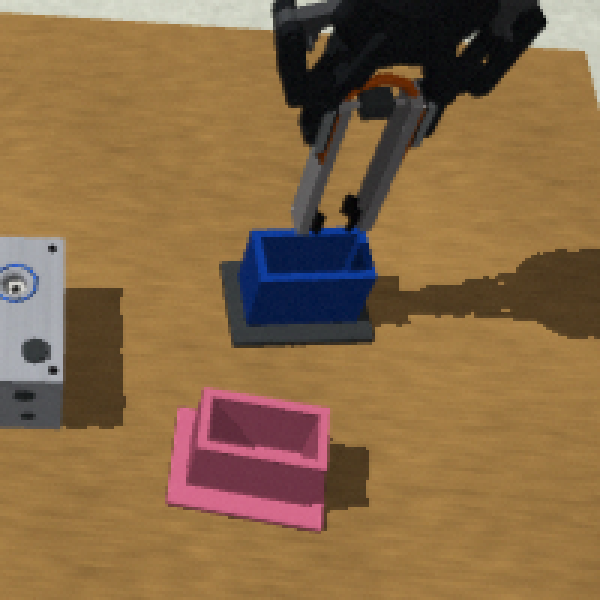

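The crop shows the tongs lifted clear and upright over the blue stand, with the black tips at about (320-350,215). The cloud puts their ends at z 0.109, so the TCP-to-tip offset is about 97 mm. Next I'll carry them to the plug.

Emit:
move_arm(steps=[[[0.003,-0.0082,0],[0,0,0]],[[0.006,-0.0163,0],[0,0,0]],[[0.009,-0.0245,0],[0,0,0]],[[0.012,-0.0327,0],[0,0,0]],[[0.012,-0.0327,0],[0,0,0]],[[0.012,-0.0327,0],[0,0,0]],[[0.012,-0.0327,0],[0,0,0]],[[0.012,-0.0327,0],[0,0,0]]])

```text
clock: 10.3
position: [0.4549, -0.016, 0.203]
eef_rot: [3.141, -0.001, -2.974]
contact_force: [-0.2, -0.2, -2.1]
finger_gap: 0.048
gripper_force: 4.7
```

Emit:
move_arm(steps=[[[0.0134,-0.0368,0],[0,0,0]],[[0.0134,-0.0368,0],[0,0,0]],[[0.0134,-0.0368,0],[0,0,0]],[[0.0134,-0.0368,0],[0,0,0]],[[0.009,-0.0245,0],[0,0,0]],[[0.006,-0.0163,0],[0,0,0]],[[0.003,-0.0082,0],[0,0,0]],[[0,0,0],[0,0,0]]])

```text
clock: 11.3
position: [0.4183, -0.2196, 0.2034]
eef_rot: [3.141, -0.0, -2.974]
contact_force: [-0.0, 0.1, -2.3]
finger_gap: 0.0479
gripper_force: 4.7
```

```bash
python3 st.py .4205 -.2189 .205 -170
python3 - <<'E'
from rig import bot
from h import *
d=bot.get_image('scene'); P=cloud(d);w=(d['range_z']>0)&(abs(P[...,0]-.42)<.045)&(abs(P[...,1]+.219)<.05)&(P[...,2]>.09)&(P[...,2]<.17)
print('low',np.percentile(P[w][:,2],[0,1,5,50]).round(4)); 
for z in(.11,.12,.14,.16):
    m=w&(abs(P[...,2]-z)<.01); print(z,m.sum(),P[m].mean(0).round(4) if m.any() else 0, rect(P[m]))
d2=bot.get_image('wrist'); cv2.imwrite('pics/w4.png',np.hstack([d2['img'][::2,::2],d['img'][80:272,60:316]]).repeat(1,0))
E
```

```text
11.3 [ 0.4183 -0.2196  0.2034] rpy deg [ 179.94   -0.   -170.4 ] F [-0.   0.1 -2.3] gap 0.0479 gf 4.7 q5,6 [ 1.12  0.   -0.79]
shift (tool now) [-0.0023  0.0003 -0.0016] shift (level, target yaw) [-0.0023  0.0003 -0.0016] turn deg [ 0.06 -0.   -0.4 ]
low [0.1059 0.1072 0.109  0.133 ]
0.11 102 [ 0.4255 -0.2173  0.1133] (array([ 422.6, -218.4]), array([19.9, 49. ]), 12.8)
0.12 150 [ 0.4247 -0.2169  0.1194] (array([ 421.4, -218.4]), array([20.3, 48.7]), 9.5)
0.14 99 [ 0.4258 -0.2173  0.1407] (array([ 421.5, -218.1]), array([21.3, 48.3]), 9.8)
0.16 100 [ 0.426  -0.2172  0.1603] (array([ 422.3, -218. ]), array([19.8, 47.9]), 9.0)
```

View pics/w4.png

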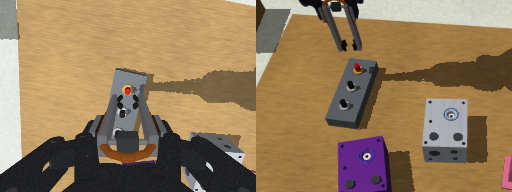

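Left half is the wrist view, with the red plug at (128,90) ahead of the open tips; right half is the scene view, with tongs at (345,45) directly over the red knob at (358,68). Next is a small correction and descent around the knob.

Emit:
move_arm(steps=[[[-0.002,0.0003,0],[0,0,0]],[[0,0,0.01],[0,0,0]],[[0,0,0.012],[0,0,0]],[[0,0,0.012],[0,0,0]],[[0,0,0.012],[0,0,0]],[[0,0,0.012],[0,0,0]],[[0,0,0.009],[0,0,0]],[[0,0,0],[0,0,0]]])

```text
clock: 12.4
position: [0.4199, -0.2185, 0.1356]
eef_rot: [3.14, -0.001, -2.974]
contact_force: [0.1, 0.0, -0.9]
finger_gap: 0.0483
gripper_force: 4.7
```

```bash
python3 st.py .4205 -.2189 .205 -170
python3 - <<'E'
from rig import bot
from h import *
d=bot.get_image('scene'); P=cloud(d);w=(d['range_z']>0)&(abs(P[...,0]-.42)<.03)&(abs(P[...,1]+.219)<.05)&(P[...,2]>.033)&(P[...,2]<.14)
for z in(.04,.05,.06,.08,.1):
    m=w&(abs(P[...,2]-z)<.005); print(z,m.sum(),P[m].mean(0).round(4) if m.any() else 0, rect(P[m]))
c=d['img'][60:220,90:250]; cv2.imwrite('pics/s2.png',cv2.resize(c,None,fx=3.5,fy=3.5))
E
```

```text
12.4 [ 0.4199 -0.2185  0.1356] rpy deg [ 1.7990e+02 -7.0000e-02 -1.7038e+02] F [ 0.1  0.  -0.9] gap 0.0483 gf 4.7 q5,6 [ 0.97  0.   -0.78]
shift (tool now) [-0.0004 -0.0003 -0.0694] shift (level, target yaw) [-0.0005 -0.0005 -0.0694] turn deg [ 0.1  -0.07 -0.38]
0.04 52 [ 0.4262 -0.2165  0.0407] (array([ 422.8, -216.4]), array([18.3, 47.4]), 9.9)
0.05 101 [ 0.4249 -0.2171  0.0501] (array([ 423.7, -216.6]), array([20.6, 49.4]), 6.8)
0.06 44 [ 0.4271 -0.2155  0.0597] (array([ 423.6, -216.8]), array([20.2, 47.6]), 9.2)
0.08 40 [ 0.4274 -0.2166  0.0802] (array([ 423.5, -216.8]), array([19.1, 47.9]), 10.2)
0.1 49 [ 0.4274 -0.2159  0.1001] (array([ 424.9, -216.3]), array([20.3, 48.7]), 6.3)
```

View pics/s2.png

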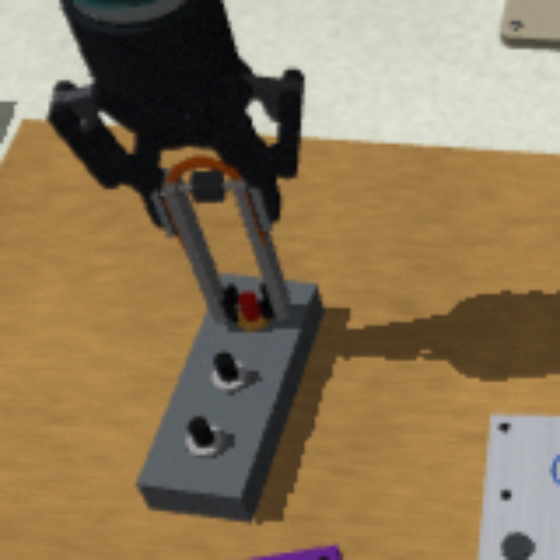

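The tips straddle the red knob at (250,305), centred within a millimetre. I'll squeeze now.

Emit:
move_arm(steps=[[[0,0,0],[0,0,0]],[[0,0,0],[0,0,0]],[[0,0,0],[0,0,0]],[[0,0,0],[0,0,0]],[[0,0,0],[0,0,0]],[[0,0,0],[0,0,0]],[[0,0,0],[0,0,0]],[[0,0,0],[0,0,0]]], hand=0, squeeze=35)

```text
clock: 13.45
position: [0.421, -0.2193, 0.1371]
eef_rot: [-3.141, 0.001, -2.974]
contact_force: [-1.1, -0.3, 5.3]
finger_gap: 0.0334
gripper_force: 35.2
```

```bash
python3 st.py .4205 -.2189 .205 -170
```

```text
13.45 [ 0.421  -0.2193  0.1371] rpy deg [-1.7997e+02  5.0000e-02 -1.7037e+02] F [-1.1 -0.3  5.3] gap 0.0334 gf 35.2 q5,6 [ 0.97  0.   -0.78]
shift (tool now) [ 0.0004  0.0004 -0.0679] shift (level, target yaw) [ 0.0004  0.0005 -0.0679] turn deg [-0.03  0.05 -0.37]
```

Run:
```python
from rig import bot
from h import *
d=bot.get_image('scene'); P=cloud(d);w=(d['range_z']>0)&(abs(P[...,0]-.42)<.03)&(abs(P[...,1]+.219)<.05)&(P[...,2]>.033)&(P[...,2]<.15)
for z in(.04,.05,.06,.08,.1):
    m=w&(abs(P[...,2]-z)<.005); print(z,m.sum(),P[m].mean(0).round(4) if m.any() else 0, rect(P[m]))
H=hsv(d);h,s=H[...,0],H[...,1]; k=w&((h<5)|(h>172))&(s>150); print('red',k.sum(),P[k].mean(0).round(4),P[k].min(0).round(4),P[k].max(0).round(4))
```

```text
0.04 36 [ 0.4309 -0.2161  0.0408] (array([ 431. , -215.9]), array([10.9, 35.7]), 24.4)
0.05 86 [ 0.4266 -0.2174  0.0501] (array([ 424.4, -217.5]), array([19.8, 34.4]), 10.5)
0.06 36 [ 0.4291 -0.2163  0.0597] (array([ 424.3, -217.9]), array([19.7, 35.8]), 12.6)
0.08 43 [ 0.428  -0.2147  0.08  ] (array([ 424.3, -217.6]), array([20. , 34.2]), 10.9)
0.1 43 [ 0.4284 -0.2146  0.1005] (array([ 423.8, -217.4]), array([22.5, 34.3]), 7.4)
red 24 [ 0.4242 -0.2187  0.0487] [ 0.4172 -0.2248  0.039 ] [ 0.4317 -0.213   0.0555]
```

Emit:
move_arm(steps=[[[0,0,-0.005],[0,0,0]],[[0,0,-0.005],[0,0,0]],[[0,0,-0.01],[0,0,0]],[[0,0,-0.015],[0,0,0]],[[0,0,-0.02],[0,0,0]],[[0,0,-0.02],[0,0,0]],[[0,0,-0.015],[0,0,0]],[[0,0,0],[0,0,0]]])

```text
clock: 14.5
position: [0.4216, -0.2197, 0.2283]
eef_rot: [-3.139, 0.003, -2.973]
contact_force: [-0.6, 0.1, -2.7]
finger_gap: 0.0333
gripper_force: 35.2
```

```bash
cat > held.py <<'E'
from rig import bot
from h import *
s=bot.observe(); p=np.array(s['position'])
d=bot.get_image('scene'); P=cloud(d);w=(d['range_z']>0)&(np.abs(P[...,:2]-p[:2]-[.003,.001]).max(-1)<.035)&(P[...,2]>.033)&(P[...,2]<p[2]-.02)
H=hsv(d);h,sa=H[...,0],H[...,1]
k=w&((h<5)|(h>172))&(sa>150); br=w&(h>12)&(h<28)&(sa>120)
for n,m in('red',k),('brass',br): print(n,m.sum(),*( (P[m].mean(0).round(4),P[m].min(0).round(4),P[m].max(0).round(4)) if m.any() else ()))
for z in(.105,.095,.08,.06,.04): 
    m=w&(abs(P[...,2]-(p[2]-z))<.005); print('TCP-',z,m.sum(),rect(P[m]) if m.any() else 0)
E
python3 st.py .5425 .0095 .22 -170; python3 held.py
python3 - <<'E'
from rig import bot
import cv2
d=bot.get_image('scene'); c=d['img'][20:220,90:290]; cv2.imwrite('pics/s3.png',cv2.resize(c,None,fx=3,fy=3))
E
```

```text
14.5 [ 0.4216 -0.2197  0.2283] rpy deg [-1.7988e+02  1.5000e-01 -1.7037e+02] F [-0.6  0.1 -2.7] gap 0.0333 gf 35.2 q5,6 [ 1.17  0.   -0.78]
shift (tool now) [-0.1576  0.2057  0.0083] shift (level, target yaw) [-0.1589  0.2047  0.0083] turn deg [-0.13  0.15 -0.37]
red 27 [ 0.4261 -0.2187  0.1398] [ 0.418  -0.2247  0.1303] [ 0.4324 -0.2143  0.1447]
brass 70 [ 0.4302 -0.2174  0.1212] [ 0.4163 -0.2339  0.1021] [ 0.4373 -0.2088  0.2069]
TCP- 0.105 31 (array([ 431.1, -219.3]), array([20.7,  8.4]), 88.4)
TCP- 0.095 62 (array([ 430.3, -214.7]), array([15.9, 38.1]), 32.5)
TCP- 0.08 68 (array([ 425.4, -218.2]), array([20.6, 34.9]), 11.7)
TCP- 0.06 56 (array([ 425.8, -218.4]), array([19.6, 35.1]), 9.5)
TCP- 0.04 58 (array([ 426. , -217.9]), array([20.4, 34.6]), 9.0)
```

View pics/s3.png

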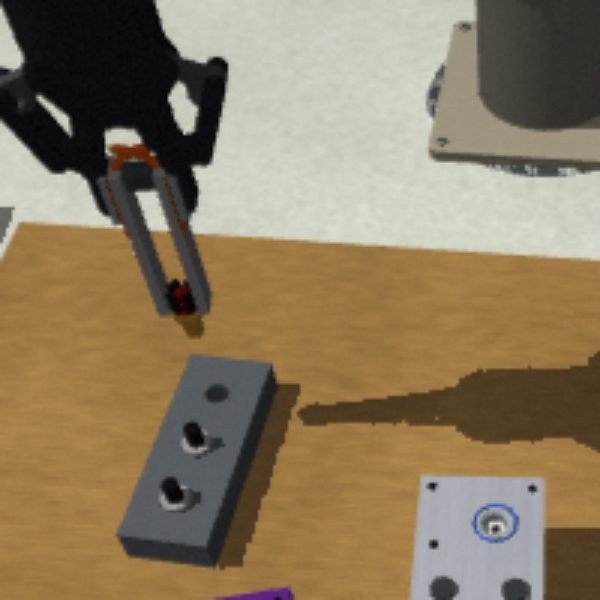

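The crop shows the tongs holding the red-knobbed plug clear of the tray, shank pointing down at (195,325). Its hole at (217,393) is empty and the two black ones are undisturbed. Moving over the port.

Emit:
move_arm(steps=[[[-0.0095,0.0123,0],[0,0,0]],[[-0.0189,0.0247,0],[0,0,0]],[[-0.0284,0.037,0],[0,0,0]],[[-0.0315,0.0411,0],[0,0,0]],[[-0.0284,0.037,0],[0,0,0]],[[-0.0221,0.0288,0],[0,0,0]],[[-0.0126,0.0165,0],[0,0,0]],[[-0.0063,0.0082,0],[0,0,0]]])

```text
clock: 15.6
position: [0.5415, 0.0112, 0.226]
eef_rot: [3.141, -0.001, -2.972]
contact_force: [-0.5, -0.4, -2.4]
finger_gap: 0.0331
gripper_force: 35.3
```

```bash
python3 st.py .5425 .0095 .195 -170; python3 held.py
```

```text
15.6 [0.5415 0.0112 0.226 ] rpy deg [ 1.7998e+02 -8.0000e-02 -1.7030e+02] F [-0.5 -0.4 -2.4] gap 0.0331 gf 35.3 q5,6 [ 1.18  0.   -0.27]
shift (tool now) [-0.0007 -0.0019  0.031 ] shift (level, target yaw) [-0.0007 -0.0018  0.031 ] turn deg [ 0.02 -0.08 -0.3 ]
red 37 [0.5446 0.0125 0.138 ] [0.5377 0.006  0.1274] [0.5523 0.0194 0.1433]
brass 57 [0.55   0.0128 0.1231] [ 0.5336 -0.003   0.1042] [0.5575 0.0214 0.2051]
TCP- 0.105 32 (array([550.4,  13.4]), array([ 8. , 17.3]), 11.7)
TCP- 0.095 56 (array([552.7,  13.9]), array([16.9, 31.2]), 36.1)
TCP- 0.08 67 (array([544.4,  12.3]), array([20.2, 34.5]), 8.7)
TCP- 0.06 27 (array([553. ,  13.9]), array([ 2.8, 33.6]), 9.0)
TCP- 0.04 35 (array([553.5,  13.4]), array([ 2.3, 34.4]), 9.8)
```

Emit:
move_arm(steps=[[[0,-0.0019,0],[0,0,0]],[[0,0,0.006],[0,0,0]],[[0,0,0.006],[0,0,0]],[[0,0,0.006],[0,0,0]],[[0,0,0.005],[0,0,0]],[[0,0,0.003],[0,0,0]],[[0,0,0],[0,0,0]],[[0,0,0],[0,0,0]]])

```text
clock: 16.65
position: [0.5421, 0.0083, 0.2008]
eef_rot: [3.141, 0.001, -2.974]
contact_force: [0.5, -0.2, -2.1]
finger_gap: 0.0332
gripper_force: 35.3
```

```bash
python3 st.py .5425 .0095 .177 -170; python3 held.py
```

```text
16.65 [0.5421 0.0083 0.2008] rpy deg [ 1.7999e+02  3.0000e-02 -1.7037e+02] F [ 0.5 -0.2 -2.1] gap 0.0332 gf 35.3 q5,6 [ 1.13  0.   -0.27]
shift (tool now) [-0.0006  0.0011  0.0238] shift (level, target yaw) [-0.0006  0.0011  0.0238] turn deg [ 0.01  0.03 -0.37]
red 33 [0.5448 0.0097 0.1131] [0.5374 0.0035 0.1005] [0.5523 0.015  0.1187]
brass 56 [0.5502 0.0095 0.097 ] [ 0.5351 -0.0056  0.0775] [0.557  0.0193 0.1761]
TCP- 0.105 34 (array([551.8,  11. ]), array([ 8.4, 20. ]), 19.5)
TCP- 0.095 53 (array([547.2,   9.5]), array([15.9, 34.2]), 8.8)
TCP- 0.08 63 (array([545.2,   8.9]), array([21.2, 33.8]), 11.3)
TCP- 0.06 29 (array([552.5,  10.7]), array([ 5.8, 32.9]), 8.5)
TCP- 0.04 30 (array([553.2,  10.2]), array([ 4.8, 33.8]), 10.3)
```

Emit:
move_arm(steps=[[[0,0.0005,0.0015],[0,0,0]],[[0,0,0.0015],[0,0,0]],[[0,0,0.0015],[0,0,0]],[[0,0,0.0015],[0,0,0]],[[0,0,0.0015],[0,0,0]],[[0,0,0.0015],[0,0,0]],[[0,0,0.0015],[0,0,0]],[[0,0,0],[0,0,0]]])

```text
clock: 17.7
position: [0.5417, 0.0087, 0.1899]
eef_rot: [3.141, -0.0, -2.974]
contact_force: [-0.6, 0.4, -2.2]
finger_gap: 0.0331
gripper_force: 35.3
```

```bash
python3 st.py .5425 .0095 .177 -170
```

```text
17.7 [0.5417 0.0087 0.1899] rpy deg [ 1.7997e+02 -1.0000e-02 -1.7038e+02] F [-0.6  0.4 -2.2] gap 0.0331 gf 35.3 q5,6 [ 1.11  0.   -0.27]
shift (tool now) [-0.0009  0.0006  0.0129] shift (level, target yaw) [-0.0009  0.0006  0.0129] turn deg [ 0.03 -0.01 -0.38]
```

Emit:
move_arm(steps=[[[0,0,0.0015],[0,0,0]],[[0,0,0.0015],[0,0,0]],[[0,0,0.0015],[0,0,0]],[[0,0,0.0015],[0,0,0]],[[0,0,0.0015],[0,0,0]],[[0,0,0.0015],[0,0,0]],[[0,0,0],[0,0,0]],[[0,0,0],[0,0,0]]])

```text
clock: 18.7
position: [0.542, 0.0087, 0.181]
eef_rot: [3.141, 0.0, -2.974]
contact_force: [-0.4, -0.1, 0.7]
finger_gap: 0.033
gripper_force: 35.5
```

```bash
python3 st.py .5425 .0095 .177 -170
```

```text
18.7 [0.542  0.0087 0.181 ] rpy deg [ 1.7998e+02  2.0000e-02 -1.7037e+02] F [-0.4 -0.1  0.7] gap 0.033 gf 35.5 q5,6 [ 1.09  0.   -0.27]
shift (tool now) [-0.0006  0.0007  0.004 ] shift (level, target yaw) [-0.0006  0.0007  0.004 ] turn deg [ 0.02  0.02 -0.37]
```

Emit:
move_arm(steps=[[[0,0,0.001],[0,0,0]],[[0,0,0.001],[0,0,0]],[[0,0,0.001],[0,0,0]],[[0,0,0.001],[0,0,0]],[[0,0,0],[0,0,0]],[[0,0,0],[0,0,0]],[[0,0,0],[0,0,0]],[[0,0,0],[0,0,0]]])

```text
clock: 19.7
position: [0.542, 0.0087, 0.1772]
eef_rot: [3.141, 0.0, -2.974]
contact_force: [0.3, 0.5, 2.1]
finger_gap: 0.0329
gripper_force: 35.7
```

```bash
python3 st.py .5425 .0095 .177 -170;python3 st.py
```

```text
19.7 [0.542  0.0087 0.1772] rpy deg [ 1.7999e+02  2.0000e-02 -1.7037e+02] F [0.3 0.5 2.1] gap 0.0329 gf 35.7 q5,6 [ 1.08  0.   -0.27]
shift (tool now) [-0.0006  0.0007  0.0002] shift (level, target yaw) [-0.0006  0.0007  0.0002] turn deg [ 0.01  0.02 -0.37]
19.7 [0.542  0.0087 0.1772] rpy deg [ 1.7999e+02  2.0000e-02 -1.7037e+02] F [0.3 0.5 2.1] gap 0.0329 gf 35.7 q5,6 [ 1.08  0.   -0.27]
```

Emit:
move_arm(steps=[[[0,0,0.0004],[0,0,0]],[[0,0,0],[0,0,0]],[[0,0,0.0004],[0,0,0]],[[0,0,0],[0,0,0]],[[0,0,0.0004],[0,0,0]],[[0,0,0],[0,0,0]],[[0,0,0],[0,0,0]],[[0,0,0],[0,0,0]]])

```text
clock: 20.7
position: [0.5421, 0.0087, 0.1771]
eef_rot: [3.141, 0.001, -2.974]
contact_force: [-1.0, 0.3, 9.2]
finger_gap: 0.0334
gripper_force: 36.2
```

Emit:
move_arm(steps=[[[0,0,0.0003],[0,0,0]],[[0,0,0],[0,0,0]],[[0,0,0.0003],[0,0,0]],[[0,0,0],[0,0,0]],[[0,0,0],[0,0,0]],[[0,0,0],[0,0,0]],[[0,0,0],[0,0,0]],[[0,0,0],[0,0,0]]])

```text
clock: 21.7
position: [0.5422, 0.0087, 0.1771]
eef_rot: [3.142, 0.001, -2.974]
contact_force: [-2.5, 0.6, 10.6]
finger_gap: 0.0331
gripper_force: 36.4
```

Emit:
move_arm(steps=[[[0,0,0.0004],[0,0,0]],[[0,0,0],[0,0,0]],[[0,0,0.0004],[0,0,0]],[[0,0,0],[0,0,0]],[[0,0,0],[0,0,0]],[[0,0,0],[0,0,0]],[[0,0,0],[0,0,0]],[[0,0,0],[0,0,0]]])

```text
clock: 22.7
position: [0.5422, 0.0087, 0.177]
eef_rot: [-3.142, 0.001, -2.973]
contact_force: [-3.8, -0.2, 15.5]
finger_gap: 0.0332
gripper_force: 36.7
```

```bash
python3 st.py .5425 .0095 .177 -170;python3 held.py
```

```text
22.7 [0.5422 0.0087 0.177 ] rpy deg [-1.8000e+02  8.0000e-02 -1.7037e+02] F [-3.8 -0.2 15.5] gap 0.0332 gf 36.7 q5,6 [ 1.08  0.   -0.27]
shift (tool now) [-0.0004  0.0007  0.    ] shift (level, target yaw) [-0.0004  0.0007  0.    ] turn deg [-0.    0.08 -0.37]
red 32 [0.5451 0.0099 0.0893] [0.5386 0.0033 0.0797] [0.5516 0.0154 0.094 ]
brass 29 [0.5521 0.0109 0.0748] [0.5459 0.0016 0.0707] [0.5556 0.0195 0.0827]
TCP- 0.105 764 (array([545.2,   9.2]), array([69.9, 68.8]), 0.4)
TCP- 0.095 43 (array([547.3,  10. ]), array([14.9, 33.3]), 9.4)
TCP- 0.08 63 (array([544.8,  10.1]), array([20.6, 32.7]), 7.5)
TCP- 0.06 30 (array([548.9,   9.8]), array([12.3, 33.8]), 9.6)
TCP- 0.04 28 (array([549. ,  10.2]), array([13.1, 33. ]), 8.2)
```

Emit:
move_arm(steps=[[[0,0,0.0003],[0,0,0]],[[0,0,0],[0,0,0]],[[0,0,0],[0,0,0]],[[0,0,0],[0,0,0]],[[0,0,0],[0,0,0]],[[0,0,0],[0,0,0]],[[0,0,0],[0,0,0]],[[0,0,0],[0,0,0]]])

```text
clock: 23.75
position: [0.5422, 0.0088, 0.177]
eef_rot: [-3.142, 0.002, -2.973]
contact_force: [-4.7, 0.5, 17.1]
finger_gap: 0.0333
gripper_force: 36.8
```

Pressed at about 17 N on the reading, which is about 19 N at the plug with the tongs' weight added. I'll unload, then open to the carry width.

Emit:
move_arm(steps=[[[0,0,0],[0,0,0]],[[0,0,-0.001],[0,0,0]],[[0,0,-0.001],[0,0,0]],[[0,0,0],[0,0,0]],[[0,0,0],[0,0,0]],[[0,0,0],[0,0,0]],[[0,0,0],[0,0,0]],[[0,0,0],[0,0,0]]])

```text
clock: 24.75
position: [0.542, 0.0087, 0.1771]
eef_rot: [3.141, 0.001, -2.974]
contact_force: [-1.6, 0.4, 6.9]
finger_gap: 0.0336
gripper_force: 36.1
```

Emit:
move_arm(steps=[[[0,0,0],[0,0,0]],[[0,0,0],[0,0,0]],[[0,0,0],[0,0,0]],[[0,0,0],[0,0,0]],[[0,0,0],[0,0,0]],[[0,0,0],[0,0,0]],[[0,0,0],[0,0,0]],[[0,0,0],[0,0,0]]], hand=0.565)

```text
clock: 25.75
position: [0.5419, 0.0088, 0.1763]
eef_rot: [3.141, 0.0, -2.974]
contact_force: [-0.3, 1.3, -1.3]
finger_gap: 0.0483
gripper_force: 4.6
```

```bash
python3 st.py .5425 .0095 .177 -170;python3 held.py
```

```text
25.75 [0.5419 0.0088 0.1763] rpy deg [ 1.7998e+02  1.0000e-02 -1.7037e+02] F [-0.3  1.3 -1.3] gap 0.0483 gf 4.6 q5,6 [ 1.08  0.   -0.27]
shift (tool now) [-0.0007  0.0006 -0.0007] shift (level, target yaw) [-0.0007  0.0006 -0.0007] turn deg [ 0.02  0.01 -0.37]
red 41 [0.5465 0.01   0.087 ] [0.5399 0.0052 0.0781] [0.5507 0.0153 0.0922]
brass 45 [0.5492 0.0113 0.0775] [ 0.5354 -0.0116  0.0689] [0.5579 0.0235 0.1556]
TCP- 0.105 721 (array([544.9,   9.2]), array([68.9, 70. ]), 90.0)
TCP- 0.095 60 (array([545.7,   9.8]), array([17.5, 45.2]), 9.6)
TCP- 0.08 78 (array([545. ,   9.7]), array([20.6, 48.2]), 10.7)
TCP- 0.06 27 (array([553.5,  11.5]), array([ 2.1, 47.1]), 9.5)
TCP- 0.04 33 (array([553.5,  10.9]), array([ 2.9, 47.6]), 10.1)
```

Emit:
move_arm(steps=[[[0,0,-0.002],[0,0,0]],[[0,0,-0.004],[0,0,0]],[[0,0,-0.006],[0,0,0]],[[0,0,-0.008],[0,0,0]],[[0,0,-0.01],[0,0,0]],[[0,0,-0.01],[0,0,0]],[[0,0,-0.006],[0,0,0]],[[0,0,0],[0,0,0]]])

```text
clock: 26.8
position: [0.5424, 0.0087, 0.223]
eef_rot: [-3.142, 0.002, -2.974]
contact_force: [-0.2, 1.1, -2.2]
finger_gap: 0.0483
gripper_force: 4.6
```

```bash
python3 st.py .4965 .2075 .22 -171
python3 - <<'E'
from rig import bot
from h import *
d=bot.get_image('scene'); P=cloud(d);H=hsv(d);h,s=H[...,0],H[...,1]
w=(d['range_z']>0)&(abs(P[...,0]-.544)<.04)&(abs(P[...,1]-.01)<.04)
k=w&((h<5)|(h>172))&(s>150)&(P[...,2]<.15); print('red',k.sum(),P[k].mean(0).round(4),P[k].min(0).round(4),P[k].max(0).round(4))
t=w&(P[...,2]>.098)&(P[...,2]<.2); print('tongs low',np.percentile(P[t][:,2],[0,1,5]).round(4))
for z in(.13,.15,.17,):
    m=t&(abs(P[...,2]-z)<.008); print(z,m.sum(),rect(P[m]))
E
```

```text
26.8 [0.5424 0.0087 0.223 ] rpy deg [-1.8000e+02  9.0000e-02 -1.7037e+02] F [-0.2  1.1 -2.2] gap 0.0483 gf 4.6 q5,6 [ 1.18  0.   -0.27]
shift (tool now) [0.012  0.2037 0.003 ] shift (level, target yaw) [0.0142 0.2035 0.003 ] turn deg [-0.    0.09  0.63]
red 36 [0.5463 0.0103 0.0875] [0.5398 0.0051 0.0783] [0.5503 0.0151 0.0914]
tongs low [0.1256 0.1265 0.1288]
0.13 84 (array([546. ,   9.6]), array([19. , 47.8]), 9.4)
0.15 65 (array([546.4,   9.9]), array([17.6, 47.2]), 9.0)
0.17 51 (array([553.1,  10.5]), array([ 4.8, 47.4]), 9.7)
```

The plug stays home: its knob top is at z 0.090–0.091 and the expected height is 0.090. Carrying the tongs back to the stand.

Emit:
move_arm(steps=[[[0.0007,0.0122,0],[0,0,0]],[[0.0013,0.0245,0],[0,0,0]],[[0.002,0.0367,0],[0,0,0]],[[0.0022,0.0408,0],[0,0,0]],[[0.002,0.0367,0],[0,0,0.5]],[[0.0015,0.0286,0],[0,0,0]],[[0.0009,0.0163,0],[0,0,0]],[[0.0004,0.0082,0],[0,0,0]]])

```text
clock: 27.85
position: [0.4968, 0.2088, 0.222]
eef_rot: [3.142, -0.001, -2.981]
contact_force: [-0.8, -0.2, -1.4]
finger_gap: 0.0486
gripper_force: 4.6
```

```bash
python3 st.py .4975 .2078 .1 -170.8
python3 - <<'E'
from rig import bot
from h import *
d=bot.get_image('scene'); P=cloud(d);H=hsv(d);h,s=H[...,0],H[...,1]
w=(d['range_z']>0)&(abs(P[...,0]-.5)<.06)&(abs(P[...,1]-.208)<.06)
b=w&(h>105)&(h<130)&(s>150)&(abs(P[...,2]-.066)<.004); print('rim',b.sum(),rect(P[b]))
for z in(.14,.15,.17):
    m=w&(abs(P[...,2]-z)<.008); print(z,m.sum(),rect(P[m]))
E
```

```text
27.85 [0.4968 0.2088 0.222 ] rpy deg [ 1.8000e+02 -3.0000e-02 -1.7082e+02] F [-0.8 -0.2 -1.4] gap 0.0486 gf 4.6 q5,6 [1.17 0.   0.12]
shift (tool now) [-0.0006 -0.0011  0.122 ] shift (level, target yaw) [-0.0005 -0.0011  0.122 ] turn deg [ 0.   -0.03 -0.02]
rim 335 (array([498.7, 207.8]), array([43.1, 78.7]), 7.1)
0.14 140 (array([499.7, 209.1]), array([20.5, 48.6]), 10.0)
0.15 99 (array([499.8, 209.1]), array([20.5, 48.5]), 9.6)
0.17 108 (array([499.7, 209.4]), array([21. , 48.5]), 10.0)
```

Emit:
move_arm(steps=[[[0.001,-0.0012,0.004],[0,0,0]],[[0,0,0.012],[0,0,0]],[[0,0,0.014],[0,0,0]],[[0,0,0.014],[0,0,0]],[[0,0,0.014],[0,0,0]],[[0,0,0.014],[0,0,0]],[[0,0,0.014],[0,0,0]],[[0,0,0.01],[0,0,0]]])

```text
clock: 28.9
position: [0.4962, 0.2067, 0.1251]
eef_rot: [3.141, -0.001, -2.982]
contact_force: [0.6, -0.8, -2.0]
finger_gap: 0.0483
gripper_force: 4.6
```

```bash
python3 st.py .4965 .2075 .1055 -170.8
```

```text
28.9 [0.4962 0.2067 0.1251] rpy deg [ 1.7999e+02 -5.0000e-02 -1.7087e+02] F [ 0.6 -0.8 -2. ] gap 0.0483 gf 4.6 q5,6 [0.97 0.   0.11]
shift (tool now) [-0.0004  0.0007  0.0196] shift (level, target yaw) [-0.0004  0.0007  0.0196] turn deg [ 0.01 -0.05 -0.07]
```

No contact on the way into the well. Lowering the last 19 mm.

Emit:
move_arm(steps=[[[0,0,0.004],[0,0,0]],[[0,0,0.004],[0,0,0]],[[0,0,0.004],[0,0,0]],[[0,0,0.003],[0,0,0]],[[0,0,0.002],[0,0,0]],[[0,0,0.0015],[0,0,0]],[[0,0,0.001],[0,0,0]],[[0,0,0],[0,0,0]]])

```text
clock: 29.9
position: [0.4965, 0.2068, 0.1068]
eef_rot: [3.141, 0.0, -2.982]
contact_force: [-0.5, -0.6, -0.9]
finger_gap: 0.0483
gripper_force: 4.6
```

Emit:
move_arm(steps=[[[0,0,0.0007],[0,0,0]],[[0,0,0.0007],[0,0,0]],[[0,0,0],[0,0,0]],[[0,0,0],[0,0,0]],[[0,0,0],[0,0,0]],[[0,0,0],[0,0,0]],[[0,0,0],[0,0,0]],[[0,0,0],[0,0,0]]])

```text
clock: 30.9
position: [0.4966, 0.2068, 0.1054]
eef_rot: [3.141, 0.0, -2.982]
contact_force: [0.3, 0.3, -1.1]
finger_gap: 0.0481
gripper_force: 4.6
```

Emit:
move_arm(steps=[[[0,0,0.0006],[0,0,0]],[[0,0,0.0006],[0,0,0]],[[0,0,0],[0,0,0]],[[0,0,0],[0,0,0]],[[0,0,0],[0,0,0]],[[0,0,0],[0,0,0]],[[0,0,0],[0,0,0]],[[0,0,0],[0,0,0]]])

```text
clock: 31.9
position: [0.4974, 0.207, 0.1052]
eef_rot: [3.141, 0.002, -2.982]
contact_force: [-0.8, -0.4, 5.9]
finger_gap: 0.0479
gripper_force: 4.9
```

Now it is resting on the floor. Opening the gripper.

Emit:
move_arm(steps=[[[0,0,0],[0,0,0]],[[0,0,0],[0,0,0]],[[0,0,0],[0,0,0]],[[0,0,0],[0,0,0]],[[0,0,0],[0,0,0]],[[0,0,0],[0,0,0]],[[0,0,0],[0,0,0]],[[0,0,0],[0,0,0]]], hand=1)

```text
clock: 32.9
position: [0.4966, 0.2068, 0.1042]
eef_rot: [3.141, 0.0, -2.982]
contact_force: [-0.0, -0.8, -0.7]
finger_gap: 0.0854
gripper_force: 0.0
```

Emit:
move_arm(steps=[[[0,0,-0.005],[0,0,0]],[[0,0,-0.01],[0,0,0]],[[0,0,-0.015],[0,0,0]],[[0,0,-0.02],[0,0,0]],[[0,0,-0.025],[0,0,0]],[[0,0,-0.03],[0,0,0]],[[0,0,-0.03],[0,0,0]],[[0,0,0],[0,0,0]]])

```text
clock: 33.9
position: [0.4989, 0.2074, 0.2434]
eef_rot: [3.14, 0.008, -2.982]
contact_force: [-0.0, 0.3, 0.3]
finger_gap: 0.0855
gripper_force: 0.0
```

```bash
python3 st.py
python3 - <<'E'
from rig import bot
from h import *
S=bot.get_image('scene');W=bot.get_image('wrist');T=bot.get_image('top')
for d in(S,W,T): print('--');tongs(d)
for d in (S,T):
    plugs_P=cloud(d);H=hsv(d);h,s=H[...,0],H[...,1];P=plugs_P
    k=(abs(P[...,0]-.544)<.04)&(abs(P[...,1]-.01)<.04)&((h<5)|(h>172))&(s>150); print('red',k.sum(),P[k].mean(0).round(4),P[k].max(0).round(4))
cv2.imwrite('pics/end.png',np.hstack([cv2.resize(S['img'][110:310,100:400],(400,267)),cv2.resize(W['img'],(356,267))]))
E
```

```text
33.9 [0.4989 0.2074 0.2434] rpy deg [ 179.93    0.45 -170.87] F [-0.   0.3  0.3] gap 0.0855 gf 0.0 q5,6 [1.21 0.   0.11]
--
 stand rim 273 (array([498.8, 207.5]), array([43.7, 77.7]), 8.1)
 tongs 0.085 472 (array([498.9, 209.9]), array([22.1, 55.2]), 8.4) [0.5138 0.2385 0.1451]
 tongs 0.112 256 (array([499.1, 210.1]), array([21.9, 55.1]), 7.8) [0.5135 0.2385 0.1329]
 bow 83 [0.5    0.2082 0.1385] [0.505  0.2347 0.1451] (array([498.8, 210.7]), array([ 6. , 48.5]), 8.9)
--
 stand rim 820 (array([495.5, 207.2]), array([41.3, 78. ]), 8.6)
 tongs 0.085 1434 (array([496.4, 209.2]), array([20.4, 54.3]), 8.6) [0.5098 0.2365 0.1461]
 tongs 0.112 859 (array([496.4, 209.1]), array([20.4, 54. ]), 8.6) [0.5098 0.2365 0.1329]
 bow 411 [0.4959 0.2089 0.1404] [0.5014 0.234  0.1461] (array([495.4, 210.8]), array([11.2, 52.1]), 17.4)
--
 stand rim 160 (array([496.4, 206.3]), array([42.3, 77.4]), 7.0)
 tongs 0.085 204 (array([496.9, 208.9]), array([21. , 55.3]), 9.2) [0.5116 0.2361 0.1468]
 tongs 0.112 116 (array([496.4, 208.7]), array([20.4, 55.2]), 8.4) [0.5091 0.2361 0.1327]
 bow 45 [0.4968 0.2056 0.1397] [0.5009 0.2304 0.1468] (array([496.9, 207.4]), array([ 5.1, 46.5]), 7.6)
red 37 [0.5463 0.0102 0.0875] [0.5505 0.0151 0.0918]
red 17 [0.5413 0.0081 0.09  ] [0.546  0.012  0.0931]
```

View pics/end.png

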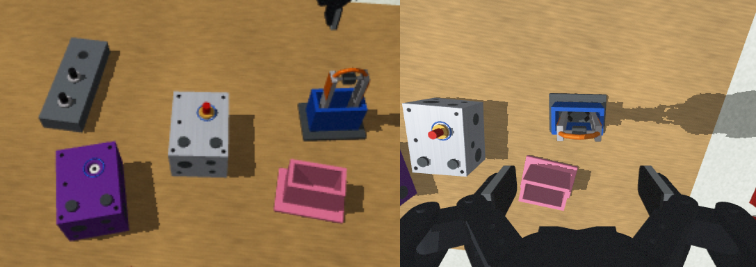

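The final view shows the red plug seated in the silver block's port at (207,108), the tongs open and upright in the blue stand at (345,95), and both black plugs still in the tray. Handing in.

```bash
python3 -c "
from rig import bot
print(bot.close_job())"
```

```text
the job is handed in; nothing more can be done
None
```

The brass plug is home in the aluminium block's port, pressed at about 19 N; the tongs are back upright and released in their blue stand, the black-knobbed plugs were left alone, and I handed the job in at about 34 s.

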